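Load the vial stirrer and switch on its occupied places

ROBOT

A 7-joint arm with a two-finger parallel gripper is mounted at the origin on the work surface. World frame = base frame: x ahead of the robot, y to its left, z up, the work surface at z = 0. Lengths are in mm, angles in degrees, forces in N, time in s.
With the tool pointing down it reaches from about 425 to 875 mm from the base axis. Payload 4.7 kg.
Tool frame: the origin (TCP) lies at the very end of the fingers, on their centre line; the grasp point (between the pads) lies 19 mm behind it; z points along the fingers, y is the line along which they close (so a half turn about z gives the same grasp; the last joint's range is limited). The gripper opens to 85 mm and grips with 20 to 120 N. Pads are 22 mm wide; open, the fingers measure 114 mm over their backs; the gripper's body (76 mm by 85 mm) begins 54 mm behind the grasp point. The pads swing forward as they close: fully open they stand 13 mm farther back than shut.
Start: joints at [71.396, 18.392, -4.016, 83.108, 1.295, 78.541, -3.26], TCP at [216.012, -613.077, 231.349] pointing down, gripper open.
Joint ranges: [-163.93, 163.93], [-17.29, 119.83], [-79.2, 71.16], [3.27, 140.29], [-89.18, 269.18], [5.43, 117.66], [-154.24, 154.24]. Speed limits (degrees/s): [147.25, 147.25, 180, 180, 180, 180, 180].

INTERFACE

Orientations are given as [roll, pitch, yaw] about the fixed x, y, z axes, in that order (R = Rz(yaw) Ry(pitch) Rx(roll)).
In Python, from bench import sense, vision, ticket, models gives the robot as it stands.
- The arm moves only by the shell command python3 -m inch 'ROWS'. ROWS is a JSON object of lists of equal length, an entry for each row: "slide": the shift along the tool's x, y, z in cm, a list of three; "turn": the turn, a rotation vector about the tool's x, y, z in degrees, a list of three; "claw": the closure in counts, from 0 (fully open) to 255 (shut). A call has 1 to 5 rows; each row is the pose to reach, as a shift and turn from the pose commanded when the call began, along the tool's axes at that moment; what a row does not reach only later rows make up. A row lasts 1/8 s, in which the tool goes at most 62.5 mm and 10.7 degrees, less where a joint would pass 70% of its speed; a pose out of reach is approached as far as the arm can. A call with a gripper value outside its range is refused whole. The fingers move at their own pace and stop on an object; the grip force is fixed at half the most. Time passes only in rows, so rows that repeat a pose let the fingers close. It gives the time, the measured TCP pose, the force, the opening and the grip force at its end, in the units of the state.
- sense(): the state, without advancing time (a new reading comes with each control period).
- vision.read_camera(name): name is "side" or "top"; returns the picture (400x640x3 uint8, blue, green, red); there is no depth.
- vision.get_calibration(name): a dict with "intrinsics" (3x3 intrinsics, pixels), "rvec" (rotation vector, rad) and "tvec" (3), from world to camera coordinates, as OpenCV has them. Camera axes: x right, y down, z forward; pixel columns grow to the right and rows downward; lengths in mm; the calibration is good to about 2 mm. A picture is of the moment at which its call begins. get_calibration takes no time and is no camera call.
- ticket.job_done(): hands the job in; it is judged then, once.
Trained networks look in the newest picture that a camera, given by its name, has taken for a name from the list of things; names that differ only in an ending like _2 or _b are one class to them, and where a whole thing is asked for, a point or a joint stands for the part that bears it (a point fixed in the world has none). Each returns a list of dicts, best first, with "p" (0 to 1); they miss things now and then, are a little off and sometimes report something else, mostly with a low value. They report only what shows in the picture. A call takes as long as a camera call.
- models.spot_in(camera, target): "position" ([column, row] in pixels, amid what is visible of it).
- models.cut_out(camera, target): "region" (400x640 bool, what is visible of it) and "position" ([column, row] in pixels, amid what is visible of it).
The state is a dict: "t": time; "joints": joint angles; "joint_velocities": joint speeds; "effort": joint torques, N m; "eef_pos": TCP position; "tcp_rot": TCP orientation; "contact_force": force on the tool from outside, world axes, zero at the start; "ft_torque": the same for the moment, N m; "gripper_width": opening from 0.0 (shut) to 1.0 (fully open); "grip_force": force on a finger pad.
Only numpy, scipy, OpenCV 4.12 (cv2) and the standard library are available. Lean on these libraries where they do the work, as an engineer would, in place of code of your own. Each camera call takes 0.05 s, during which the arm holds its last target. There are 200 camera calls.

TASK

Lift the vial out of the tub and set it down gently, upright in the middle of any empty plate of the five-place stirrer, and switch on (toggle thrown fully towards its plate) every place that carries a vial. Leave the toggles of the empty places off: an empty place must not be switched on even for a moment. Do not shift the two vials already standing there, the jar and cap in the tub, or the other things on the bench.

Things in the scene. Friction and masses are not known exactly. Their poses are not given: they have to be found in the camera images.
- station: five-place vial stirrer: fixed white box 150 mm deep (x) by 240 mm wide (y), its flat deck 45 mm above the bench. Origin: centre of its underside. Its own +x points from the toggle row towards the plate row, +y along the rows to the left. Toggles at x = -45 mm, plates at x = +30 mm, both rows with 38 mm pitch at y = +76, +38, 0, -38, -76 mm; a dark line on the deck joins each toggle to its plate. Yaw within 0.25 rad of the bench's
- tub: open grey tub, fixed, outside 150 (x) by 200 (y) by 35 mm tall, walls and floor 4 mm thick. Origin: centre of its underside. It holds the third vial towards one y end and the squat jar towards the other (50 mm from the middle), and a loose cap between them near the far (+x) wall
- vial_a: amber glass vial with a white cap: upright cylinder 26 mm in diameter, 50 mm tall in all, 25 to 50 g; origin at the centre of its underside, z up its axis. This one starts upright in the tub, to be moved
- vial_b: amber glass vial with a white cap: upright cylinder 26 mm in diameter, 50 mm tall in all, 25 to 50 g; origin at the centre of its underside, z up its axis. Already stands on a plate of the stirrer; stays there
- vial_c: amber glass vial with a white cap: upright cylinder 26 mm in diameter, 50 mm tall in all, 25 to 50 g; origin at the centre of its underside, z up its axis. Already stands on another plate of the stirrer; stays there
- jar: squat amber jar with black lid in the tub, 45 mm in diameter, 32 mm tall; origin at the centre of its underside. Leave it in place
- cap: loose white cap in the tub, a disc 24 mm in diameter, 10 mm tall; origin at the centre of its underside. Leave it in place
- bottle: amber bottle on the bench, 70 mm in diameter, 150 mm tall; origin at the centre of its underside. Leave it
- beaker: glass beaker on the bench, 70 mm wide at the rim, 80 mm tall; origin at the centre of its underside. Leave it
- place_0 (a point): centre of the top face of the leftmost as the robot sees it (the +y end) plate, a flat steel disc 32 mm in diameter, 3 mm high on the deck (top 48 mm above the bench)
- place_1 (a point): centre of the top face of the second from left plate, a flat steel disc 32 mm in diameter, 3 mm high on the deck (top 48 mm above the bench)
- place_2 (a point): centre of the top face of the middle plate, a flat steel disc 32 mm in diameter, 3 mm high on the deck (top 48 mm above the bench)
- place_3 (a point): centre of the top face of the second from right plate, a flat steel disc 32 mm in diameter, 3 mm high on the deck (top 48 mm above the bench)
- place_4 (a point): centre of the top face of the rightmost (the -y end) plate, a flat steel disc 32 mm in diameter, 3 mm high on the deck (top 48 mm above the bench)
- toggle_0 (a joint): toggle of place 0, leftmost as the robot sees it (the +y end): 0 = off, leaning 0.4 rad away from its plate (towards station -x); 0.8 = on, leaning 0.4 rad towards its plate (+x). It is stiff (about 1 N at the tip) and stays where it is left, so push it until it stops at its end; it may start up to 0.08 rad off its stop
- tip_0 (a point): centre of the ball tip (11 mm in diameter) of the leftmost as the robot sees it (the +y end) toggle, a steel bat 8 mm thick; its pivot lies at station x = -45 mm, 5 mm above the deck (50 mm above the bench), and the ball's centre is 34 mm from the pivot, so 13 mm in front of it when off and 13 mm behind when on
- toggle_1 (a joint): toggle of place 1, second from left: 0 = off, leaning 0.4 rad away from its plate (towards station -x); 0.8 = on, leaning 0.4 rad towards its plate (+x). It is stiff (about 1 N at the tip) and stays where it is left, so push it until it stops at its end; it may start up to 0.08 rad off its stop
- tip_1 (a point): centre of the ball tip (11 mm in diameter) of the second from left toggle, a steel bat 8 mm thick; its pivot lies at station x = -45 mm, 5 mm above the deck (50 mm above the bench), and the ball's centre is 34 mm from the pivot, so 13 mm in front of it when off and 13 mm behind when on
- toggle_2 (a joint): toggle of place 2, middle: 0 = off, leaning 0.4 rad away from its plate (towards station -x); 0.8 = on, leaning 0.4 rad towards its plate (+x). It is stiff (about 1 N at the tip) and stays where it is left, so push it until it stops at its end; it may start up to 0.08 rad off its stop
- tip_2 (a point): centre of the ball tip (11 mm in diameter) of the middle toggle, a steel bat 8 mm thick; its pivot lies at station x = -45 mm, 5 mm above the deck (50 mm above the bench), and the ball's centre is 34 mm from the pivot, so 13 mm in front of it when off and 13 mm behind when on
- toggle_3 (a joint): toggle of place 3, second from right: 0 = off, leaning 0.4 rad away from its plate (towards station -x); 0.8 = on, leaning 0.4 rad towards its plate (+x). It is stiff (about 1 N at the tip) and stays where it is left, so push it until it stops at its end; it may start up to 0.08 rad off its stop
- tip_3 (a point): centre of the ball tip (11 mm in diameter) of the second from right toggle, a steel bat 8 mm thick; its pivot lies at station x = -45 mm, 5 mm above the deck (50 mm above the bench), and the ball's centre is 34 mm from the pivot, so 13 mm in front of it when off and 13 mm behind when on
- toggle_4 (a joint): toggle of place 4, rightmost (the -y end): 0 = off, leaning 0.4 rad away from its plate (towards station -x); 0.8 = on, leaning 0.4 rad towards its plate (+x). It is stiff (about 1 N at the tip) and stays where it is left, so push it until it stops at its end; it may start up to 0.08 rad off its stop
- tip_4 (a point): centre of the ball tip (11 mm in diameter) of the rightmost (the -y end) toggle, a steel bat 8 mm thick; its pivot lies at station x = -45 mm, 5 mm above the deck (50 mm above the bench), and the ball's centre is 34 mm from the pivot, so 13 mm in front of it when off and 13 mm behind when on

How it is judged (in metres and radians):
On the way, in this order (a step that is already met when the one before it is completed fails the run):
1. the vial from the tub stands upright and released on an empty plate (((horizontal distance between vial_a and place_0 below 0.01 m and distance between vial_a and place_0 below 0.012 m) or (horizontal distance between vial_a and place_1 below 0.01 m and distance between vial_a and place_1 below 0.012 m) or (horizontal distance between vial_a and place_2 below 0.01 m and distance between vial_a and place_2 below 0.012 m) or (horizontal distance between vial_a and place_3 below 0.01 m and distance between vial_a and place_3 below 0.012 m) or (horizontal distance between vial_a and place_4 below 0.01 m and distance between vial_a and place_4 below 0.012 m)) and angle between vial_a's own z axis and vertical below 0.1 rad and linear speed of vial_a below 0.02 m/s and contact force between vial_a and the fingers below 0.05 N), for 0.2 s.
2. every place that carries a vial is switched on, the others are off (((horizontal distance between any of vial_a, vial_b, vial_c and place_0 below 0.02 m and value of joint toggle_0 above 0.6 rad) or (not (horizontal distance between any of vial_a, vial_b, vial_c and place_0 below 0.02 m) and value of joint toggle_0 below 0.2 rad)) and ((horizontal distance between any of vial_a, vial_b, vial_c and place_1 below 0.02 m and value of joint toggle_1 above 0.6 rad) or (not (horizontal distance between any of vial_a, vial_b, vial_c and place_1 below 0.02 m) and value of joint toggle_1 below 0.2 rad)) and ((horizontal distance between any of vial_a, vial_b, vial_c and place_2 below 0.02 m and value of joint toggle_2 above 0.6 rad) or (not (horizontal distance between any of vial_a, vial_b, vial_c and place_2 below 0.02 m) and value of joint toggle_2 below 0.2 rad)) and ((horizontal distance between any of vial_a, vial_b, vial_c and place_3 below 0.02 m and value of joint toggle_3 above 0.6 rad) or (not (horizontal distance between any of vial_a, vial_b, vial_c and place_3 below 0.02 m) and value of joint toggle_3 below 0.2 rad)) and ((horizontal distance between any of vial_a, vial_b, vial_c and place_4 below 0.02 m and value of joint toggle_4 above 0.6 rad) or (not (horizontal distance between any of vial_a, vial_b, vial_c and place_4 below 0.02 m) and value of joint toggle_4 below 0.2 rad))), for 0.2 s.
At the end, for the whole second after the job is handed in: The tub's vial stands released, at rest and upright (within 0.1 rad), its centre within 10 mm of a plate's centre; the other two vials stand upright within 15 mm of where they were; the toggles of the three places with a vial are on (above 0.6 rad), the two others off (below 0.2 rad) (all of step 1 and all of step 2 and distance of each of vial_b, vial_c from where it was at the start of the episode below 0.015 m and angle between each of vial_b, vial_c's own z axis and vertical below 0.1 rad); the robot touches nothing.
It fails at once if the vial is dropped (falls free by more than about 15 mm) (linear speed of vial_a above 0.55 m/s and contact force between vial_a and the fingers below 0.05 N).
It fails at once if a place is switched on while no vial is there ((not (horizontal distance between any of vial_a, vial_b, vial_c and place_0 below 0.02 m) and value of joint toggle_0 above 0.4 rad) or (not (horizontal distance between any of vial_a, vial_b, vial_c and place_1 below 0.02 m) and value of joint toggle_1 above 0.4 rad) or (not (horizontal distance between any of vial_a, vial_b, vial_c and place_2 below 0.02 m) and value of joint toggle_2 above 0.4 rad) or (not (horizontal distance between any of vial_a, vial_b, vial_c and place_3 below 0.02 m) and value of joint toggle_3 above 0.4 rad) or (not (horizontal distance between any of vial_a, vial_b, vial_c and place_4 below 0.02 m) and value of joint toggle_4 above 0.4 rad)).
It fails at once if a standing vial is shifted by more than 15 mm (distance of any of vial_b, vial_c from where it was at the start of the episode above 0.015 m).
It fails at once if the jar, the cap, the bottle or the beaker is shifted by more than 30 mm (distance of any of jar, cap, bottle, beaker from where it was at the start of the episode above 0.03 m).
It also fails if it takes over 56 s, if anything falls off the work surface, if the arm or the gripper's body presses on something with over 40 N, if the wrist force passes 120 N, or if a joint passes its speed limit or range.

## Working session

There is one attempt and no reset: what is moved stays moved. The work goes in short steps, Python scripts to look and compute and a shell command to move; the robot and the scene stay as the last step left them, time stands still between calls to the robot, and variables do not carry over. Pictures are saved under pics/ and viewed, at most 10 in all, crops included, and the job is handed in when it is done.

```bash
ls; mkdir -p pics; cat > h.py <<'E'
import numpy as np, cv2
from bench import sense, vision, ticket, models
def cal(c):
    k=vision.get_calibration(c); return np.array(k["intrinsics"],float),np.array(k["rvec"],float),np.array(k["tvec"],float)
def ray(c,px,z):
    K,r,t=cal(c); R=cv2.Rodrigues(r)[0]; t=t.reshape(3)
    d=R.T@np.linalg.inv(K)@np.array([px[0],px[1],1.]); o=-R.T@t
    return o+d*(z-o[2])/d[2]
def proj(c,P):
    K,r,t=cal(c); return cv2.projectPoints(np.array(P,float).reshape(-1,3),r,t,K,None)[0].reshape(-1,2)
E
python3 - <<'E'
from h import *
for c in("top","side"):
    cv2.imwrite(f"pics/{c}0.png",vision.read_camera(c))
    K,r,t=cal(c);R=cv2.Rodrigues(r)[0];print(c,-R.T@t.reshape(3),R[2],K[0,0])
for n in["vial_a","tip_0","jar","cap","station","tub"]:
    for c in("top",)+(("side",) if n in("vial_a","tip_0") else()):
        print(n,c,[(np.round(d["position"]).tolist(),round(d["p"],2)) for d in models.spot_in(c,n)])
s=sense();print(s["t"],s["eef_pos"],s["tcp_rot"])
E
```

```text
pics
top [ 380.99071998  -22.47256585 1780.75880174] [ 0.10529013  0.01444134 -0.99433668] 477.2279159744908
side [-152.39395051  750.35450479  847.08101426] [ 0.55284592 -0.59539107 -0.58298444] 433.8860436491889
vial_a top [([350.0, 202.0], 0.58), ([357.0, 197.0], 0.5)]
vial_a side [([346.0, 202.0], 0.5), ([262.0, 268.0], 0.46)]
tip_0 top [([360.0, 200.0], 0.28)]
tip_0 side [([163.0, 289.0], 0.2)]
jar top [([374.0, 207.0], 0.73)]
cap top []
station top [([371.0, 209.0], 0.78)]
tub top [([276.0, 201.0], 0.79)]
0.5 [ 216.02544938 -613.05685086  231.312394  ] [1.79998804e+02 2.29119870e-03 1.94165445e+01]
```

```bash
python3 - <<'E'
import cv2
a=cv2.imread("pics/top0.png");b=cv2.imread("pics/side0.png")
cv2.imwrite("pics/t1.png",cv2.resize(a[140:290,240:440],None,fx=4,fy=4,interpolation=cv2.INTER_CUBIC))
E
```

```text
(no output)
```

View pics/t1.png

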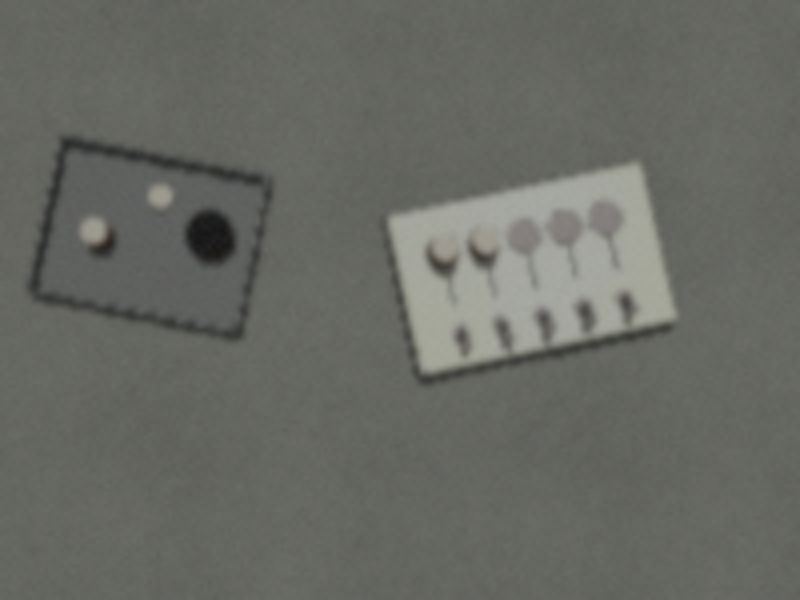

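View pics/side0.png

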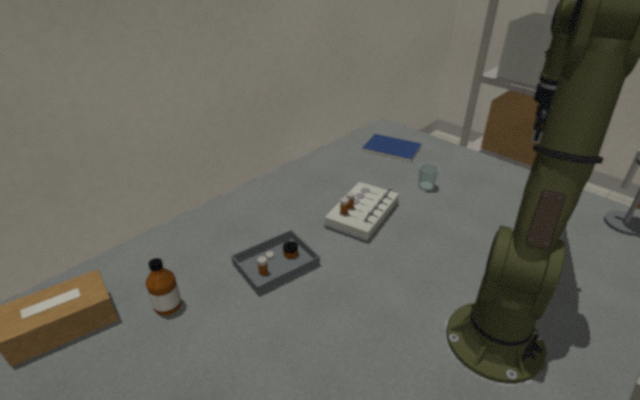

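Top crop: vials stand on places 0 and 1 (crop 443,248 and 485,243). Places 2, 3 and 4 are empty. The tub vial is at crop (96,233), the cap at (160,195) and the jar at (210,237). I'll use place 4.

```bash
python3 - <<'E'
from h import *
from scipy.optimize import least_squares
im=cv2.imread("pics/top0.png"); off=np.array([240,140]); g=lambda p:(np.array(p,float)+.5)/4-.5+off
# station fit: deck corners (z45) and plates(z48) from the crop
L=[(75,120,45),(75,-120,45),(-75,-120,45),(30,0,48),(30,-38,48),(30,-76,48),(30,76,98),(30,38,98)]
px=np.array([g(p) for p in [(389,215),(640,163),(676,318),(524,236),(565,227),(606,217),(443,246),(485,241)]])
def W(v,L):
    L=np.array(L,float);c,s=np.cos(v[2]),np.sin(v[2]);return np.c_[v[0]+c*L[:,0]-s*L[:,1],v[1]+s*L[:,0]+c*L[:,1],L[:,2]]
c0=ray("top",px[3],48)
f=least_squares(lambda v:(proj("top",W(v,L))-px).ravel(),[c0[0],c0[1],.2],loss="soft_l1")
v=f.x;print("station",v[:2],np.degrees(v[2]));print(np.round(f.fun.reshape(-1,2),2).tolist())
T=[(75,100,35),(75,-100,35),(-75,-100,35),(-75,100,35)]
tp=np.array([g(p) for p in [(64,141),(269,180),(240,336),(34,295)]])
ft=least_squares(lambda v:(proj("top",W(v,T))-tp).ravel(),[*ray("top",tp.mean(0),35)[:2],-.2]);print("tub",ft.x[:2],np.degrees(ft.x[2]),np.round(ft.fun,1))
# vial_a cap centroid
x0,y0=g((96,231)).round().astype(int);w=im[y0-8:y0+9,x0-8:x0+9].min(2).astype(float)
w=np.clip(w-120,0,None);yy,xx=np.mgrid[-8:9,-8:9];cp=np.array([x0+(w*xx).sum()/w.sum(),y0+(w*yy).sum()/w.sum()])
print("vial top",cp,ray("top",cp,54),"jar",ray("top",g((210,236)),36),"cap",ray("top",g((160,195)),14))
for i in range(5):print(i,W(v,[(30,76-38*i,48),(-58,76-38*i,81)]).round(1).tolist())
np.save("st.npy",v)
# side check
b=cv2.imread("pics/side0.png");va=ray("top",cp,54)
P=np.vstack([W(v,[(75,120,45),(75,-120,45),(-75,-120,45),(-75,120,45)]),W(v,[(30,76-38*i,48) for i in range(5)]),W(v,[(-58,76-38*i,81) for i in range(5)]),[va],va[None]-[0,0,50]])
a=cv2.resize(b[170:300,220:410],None,fx=4,fy=4,interpolation=cv2.INTER_CUBIC)
for p in proj("side",P):
    q=((p-[220,170]+.5)*4-.5).round().astype(int);cv2.circle(a,tuple(int(k) for k in q),2,(0,255,0),-1)
cv2.imwrite("pics/s1.png",a)
E
```

```text
station [ 540.02457807 -171.15730709] 13.054014043138151
[[-1.11, 0.04], [0.16, -0.52], [0.4, 0.71], [-0.09, -0.14], [-0.16, -0.05], [-0.24, 0.29], [0.36, 0.31], [0.35, -0.67]]
tub [562.5879083  176.67486051] -9.67704444800363 [-0.5 -0.6  1.2 -0.5  0.6  0.5 -1.3  0.6]
vial top [262.75112108 196.97533632] [567.14235006 228.68455336  54.        ] jar [564.90356509 122.82905381  36.        ] cap [604.89377069 172.41934878  14.        ]
0 [[552.1, -90.3, 48.0], [466.4, -110.2, 81.0]]
1 [[560.7, -127.4, 48.0], [474.9, -147.2, 81.0]]
2 [[569.2, -164.4, 48.0], [483.5, -184.3, 81.0]]
3 [[577.8, -201.4, 48.0], [492.1, -221.3, 81.0]]
4 [[586.4, -238.4, 48.0], [500.7, -258.3, 81.0]]
```

View pics/s1.png

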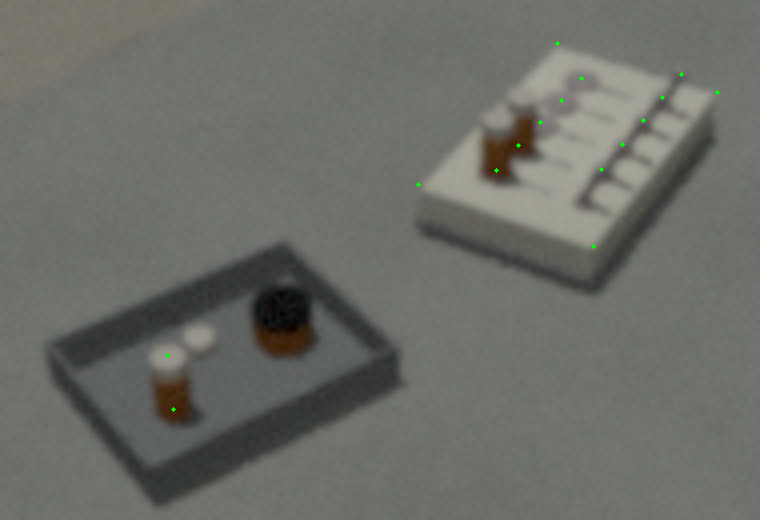

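The side overlay agrees with the top fit: the projected plates, deck corners and the tub vial's cap all land on the picture to about 1–2 mm. Next, a helper that works out the slide and turn, then I move.

```bash
cat > go.py <<'E'
import sys
from h import *
from scipy.spatial.transform import Rotation as Ro
def D(y): return Ro.from_euler("xyz",[180,0,y],degrees=True)
s=sense();R=Ro.from_euler("xyz",s["tcp_rot"],degrees=True);p=np.array(s["eef_pos"])
print("t",s["t"],"pos",p.round(1),"rot",np.round(s["tcp_rot"],2),"w",round(s["gripper_width"],3),"grip",s["grip_force"],"F",np.round(s["contact_force"],1))
for a in sys.argv[1:]:
    q=list(map(float,a.split(",")))
    print(a,"slide",(R.inv().apply(np.array(q[:3])-p)/10).round(2),"turn",(R.inv()*D(q[3])).as_rotvec(degrees=True).round(2))
E
python3 go.py 480,-450,230,50 620,0,230,80.3 567,229,150,80.3
```

```text
t 0.5 pos [ 216.  -613.1  231.3] rot [180.     0.    19.42] w 0.999 grip 0.0 F [ 0.6 -0.4 -0.3]
480,-450,230,50 slide [30.32 -6.6   0.13] turn [  0.     0.   -30.58]
620,0,230,80.3 slide [ 58.48 -44.39   0.13] turn [ -0.     0.   -60.88]
567,229,150,80.3 slide [ 61.09 -67.75   8.13] turn [ -0.     0.   -60.88]
```

```bash
python3 -m inch '{"slide":[[6,-1.3,0],[12,-2.6,0],[18,-3.9,0],[24,-5.2,0],[30,-6.6,0]],"turn":[[0,0,-6],[0,0,-12],[0,0,-18],[0,0,-24],[0,0,-30]],"claw":[90,90,90,90,90]}'; python3 go.py 620,0,230,80.3
```

```text
t: 1.12
eef_pos: [478.5, -450.1, 231.6]
tcp_rot: [180.0, 0.0, 49.6]
contact_force: [0.2, -0.1, -0.1]
gripper_width: 0.649
grip_force: 0.0
t 1.125 pos [ 478.5 -450.1  231.6] rot [1.7996e+02 2.0000e-02 4.9590e+01] w 0.649 grip 0.0 F [ 0.2 -0.1 -0.1]
620,0,230,80.3 slide [ 43.45 -18.41   0.14] turn [ 4.000e-02  3.000e-02 -3.071e+01]
```

```bash
python3 -m inch '{"slide":[[5.5,-2.3,0],[11,-4.6,0],[16.5,-7,0],[22,-9.3,0],[27,-11.5,0]],"turn":[[0,0,-4],[0,0,-8],[0,0,-12],[0,0,-16],[0,0,-20]],"claw":[90,90,90,90,90]}'; python3 go.py 605,0,230,80.3 567,228.7,120,80.3
```

```text
t: 1.75
eef_pos: [565.9, -169.0, 231.7]
tcp_rot: [180.0, 0.0, 69.6]
contact_force: [1.5, 0.1, -0.1]
gripper_width: 0.641
grip_force: 0.0
t 1.75 pos [ 565.9 -169.   231.7] rot [1.7995e+02 1.0000e-02 6.9580e+01] w 0.641 grip 0.0 F [ 1.5  0.1 -0.1]
605,0,230,80.3 slide [17.2  -2.23  0.16] turn [ 5.000e-02  1.000e-02 -1.072e+01]
567,228.7,120,80.3 slide [ 37.31 -13.78  11.15] turn [ 5.000e-02  1.000e-02 -1.072e+01]
```

```bash
python3 -m inch '{"slide":[[6,-1,0],[12,-2.5,0],[18,-4.5,0],[24,-7,0],[30,-10,0]],"turn":[[0,0,-2.5],[0,0,-5],[0,0,-7.5],[0,0,-10],[0,0,-10.7]],"claw":[90,90,90,90,90]}'; python3 go.py 567,228.7,120,80.3
```

```text
t: 2.38
eef_pos: [578.0, 138.8, 231.5]
tcp_rot: [180.0, -0.0, 80.1]
contact_force: [0.7, 0.6, -0.7]
gripper_width: 0.645
grip_force: 0.0
t 2.375 pos [578.  138.8 231.5] rot [179.96  -0.    80.12] w 0.645 grip 0.0 F [ 0.7  0.6 -0.7]
567,228.7,120,80.3 slide [ 8.67 -2.63 11.15] turn [ 0.04 -0.   -0.18]
```

```bash
python3 -m inch '{"slide":[[4.3,-1.3,1],[8.67,-2.63,4],[8.67,-2.63,8.5],[8.67,-2.63,11.15],[8.67,-2.63,11.15]],"turn":[[0,0,0],[0,0,0],[0,0,0],[0,0,0],[0,0,0]],"claw":[90,90,90,90,90]}'; python3 - <<'E'
from h import *
va=np.array([567.1,228.7])
for c in("top","side"):
    im=vision.read_camera(c);q=proj(c,[[567,228.7,40]])[0];x,y=int(q[0])-35,int(q[1])-35
    cv2.imwrite(f"pics/near_{c}.png",cv2.resize(im[y:y+70,x:x+70],None,fx=6,fy=6,interpolation=cv2.INTER_CUBIC))
a=cv2.imread("pics/near_top.png");b=cv2.imread("pics/near_side.png")
cv2.imwrite("pics/near.png",np.hstack([a,b])[:,:800])
E
python3 go.py 567,228.7,20,80.3
```

```text
t: 3.0
eef_pos: [565.5, 226.1, 117.6]
tcp_rot: [-179.8, 0.1, 80.1]
contact_force: [-0.0, -0.0, -0.1]
gripper_width: 0.646
grip_force: 0.0
t 3.1 pos [567.6 227.1 120.8] rot [ 1.7995e+02 -4.0000e-02  8.0100e+01] w 0.645 grip 0.0 F [0.3 0.4 1.3]
567,228.7,20,80.3 slide [ 0.14 -0.1  10.08] turn [ 0.05 -0.04 -0.2 ]
```

View pics/near.png

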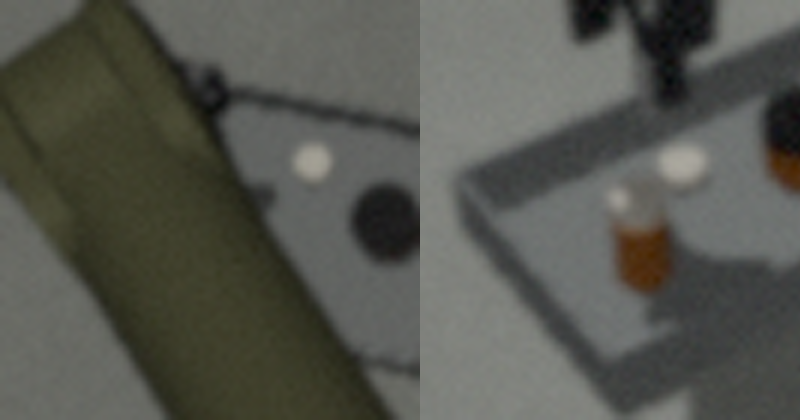

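The arm hides the vial from above. In the side view, the fingers sit over the vial with clear room to go down. Descending.

```bash
python3 -m inch '{"slide":[[0.07,-0.1,2.5],[0.14,-0.1,5],[0.14,-0.1,7.5],[0.14,-0.1,9.3],[0.14,-0.1,10.2]],"turn":[[0,0,0],[0,0,0],[0,0,0],[0,0,0],[0,0,0]],"claw":[90,90,90,90,90]}'
python3 -m inch '{"slide":[[0,0,0],[0,0,0],[0,0,0],[0,0,0],[0,0,0]],"turn":[[0,0,0],[0,0,0],[0,0,0],[0,0,0],[0,0,0]],"claw":[90,140,160,180,200]}'; python3 go.py 567,228.7,19,80.3
```

```text
t: 3.72
eef_pos: [566.8, 228.4, 17.9]
tcp_rot: [180.0, -0.0, 80.1]
contact_force: [0.8, -0.1, -0.7]
gripper_width: 0.648
grip_force: 0.0
t: 4.35
eef_pos: [566.8, 228.7, 18.7]
tcp_rot: [179.9, -0.0, 80.1]
contact_force: [-0.1, -0.1, 6.2]
gripper_width: 0.282
grip_force: 59.1
t 4.35 pos [566.8 228.7  18.7] rot [ 1.7993e+02 -2.0000e-02  8.0110e+01] w 0.282 grip 59.13887673988938 F [-0.1 -0.1  6.2]
567,228.7,19,80.3 slide [ 0.01  0.02 -0.03] turn [ 0.07 -0.02 -0.19]
```

```bash
python3 -m inch '{"slide":[[0,0,-1],[0,0,-4],[0,0,-8],[0,0,-13],[0,0,-18]],"turn":[[0,0,0],[0,0,0],[0,0,0],[0,0,0],[0,0,0]],"claw":[200,200,200,200,200]}'; python3 go.py 610,0,195,90  586.4,-238.4,195,103
```

```text
t: 4.97
eef_pos: [565.9, 228.3, 199.4]
tcp_rot: [-180.0, 0.0, 80.1]
contact_force: [0.7, -0.0, -1.4]
gripper_width: 0.28
grip_force: 58.9
t 4.975 pos [565.9 228.3 199.4] rot [-1.7999e+02  1.0000e-02  8.0130e+01] w 0.28 grip 58.850134829990566 F [ 0.7 -0.  -1.4]
610,0,195,90 slide [-21.74   8.26   0.45] turn [-0.01  0.01 -9.87]
586.4,-238.4,195,103 slide [-45.63  10.03   0.45] turn [-1.000e-02  1.000e-02 -2.287e+01]
```

```bash
python3 -m inch '{"slide":[[-4,1.2,0],[-9,2.7,0],[-14,4.5,0],[-19,6.5,0],[-23,7.7,0]],"turn":[[0,0,-2],[0,0,-4],[0,0,-7],[0,0,-9],[0,0,-11]],"claw":[200,200,200,200,200]}';python3 go.py   586.4,-238.4,195,103
```

```text
t: 5.6
eef_pos: [602.7, -14.3, 197.9]
tcp_rot: [180.0, 0.0, 91.1]
contact_force: [-0.5, -0.1, -0.9]
gripper_width: 0.282
grip_force: 58.9
t 5.6 pos [602.7 -14.3 197.9] rot [1.800e+02 4.000e-02 9.107e+01] w 0.282 grip 58.85501522105187 F [-0.5 -0.1 -0.9]
586.4,-238.4,195,103 slide [-22.38  -2.05   0.31] turn [ -0.     0.04 -11.93]
```

```bash
python3 -m inch '{"slide":[[-5,-0.4,0.1],[-10.5,-0.9,0.2],[-16,-1.4,0.3],[-21,-1.9,0.3],[-22.4,-2.05,0.3]],"turn":[[0,0,-3],[0,0,-6],[0,0,-9],[0,0,-11],[0,0,-12]],"claw":[200,200,200,200,200]}';python3 -m inch '{"slide":[[0,0,3],[0,0,6],[0,0,8]],"turn":[[0,0,0],[0,0,0],[0,0,0]],"claw":[200,200,200]}';python3 - <<'E'
from h import *
v=np.load("st.npy")
for c in("top","side"):
    im=vision.read_camera(c);q=proj(c,[[570,-190,60]])[0];x,y=int(q[0])-33,int(q[1])-45
    cv2.imwrite(f"pics/p_{c}.png",cv2.resize(im[y:y+70,x:x+66],None,fx=6,fy=6,interpolation=cv2.INTER_CUBIC))
cv2.imwrite("pics/p.png",np.hstack([cv2.imread("pics/p_top.png"),cv2.imread("pics/p_side.png")]))
E
python3 go.py   586.4,-238.4,65,103
```

```text
t: 6.22
eef_pos: [584.7, -241.2, 194.4]
tcp_rot: [-179.9, 0.1, 102.8]
contact_force: [-0.5, 0.6, -0.3]
gripper_width: 0.285
grip_force: 58.9
t: 6.6
eef_pos: [585.7, -235.5, 113.4]
tcp_rot: [-179.9, -0.1, 103.1]
contact_force: [-0.4, -0.7, 0.4]
gripper_width: 0.285
grip_force: 58.9
t 6.7 pos [ 584.8 -235.1  112.3] rot [-1.7979e+02 -1.6000e-01  1.0313e+02] w 0.283 grip 58.87258951552212 F [-0.2 -0.1 -0.3]
586.4,-238.4,65,103 slide [-0.37  0.1   4.73] turn [-0.21 -0.16  0.13]
```

View pics/p.png

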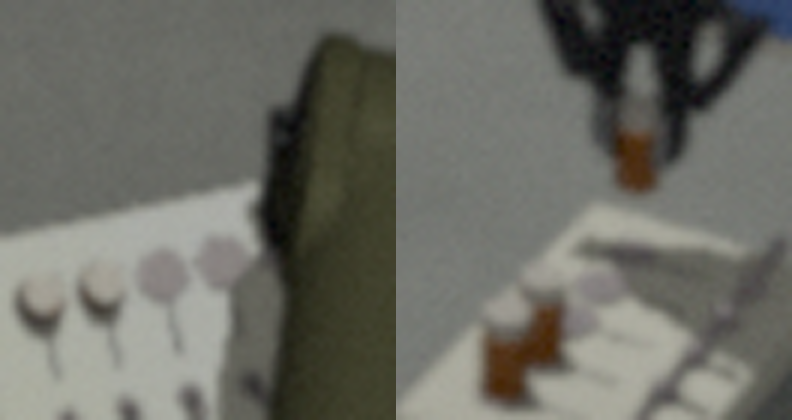

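Side view: the vial is held upright above place 4, with its bottom at about crop (239,187). Both standing vials are untouched. I'll check its offset in the hand and go lower.

```bash
python3 - <<'E'
from h import *
q0=proj("side",[[570,-190,60]])[0].astype(int)-[33,45]
print((proj("side",[[584.8,-235.1,97.6],[584.8,-235.1,147.6]])-q0)*6)
E
python3 -m inch '{"slide":[[-0.3,0.1,1.2],[-0.35,0.1,2.5],[-0.35,0.1,3.5],[-0.35,0.1,4.1],[-0.35,0.1,4.1]],"turn":[[0,0,0],[0,0,0],[0,0,0],[0,0,0],[0,0,0]],"claw":[200,200,200,200,200]}';python3 go.py   586.4,-238.4,63,103
```

```text
[[237.32431323 174.84478567]
 [242.9522939   95.51033566]]
t: 7.32
eef_pos: [587.9, -238.7, 73.2]
tcp_rot: [-180.0, -0.0, 103.1]
contact_force: [0.5, 0.7, 0.2]
gripper_width: 0.282
grip_force: 58.9
t 7.325 pos [ 587.9 -238.7   73.2] rot [-1.7996e+02 -3.0000e-02  1.0312e+02] w 0.282 grip 58.87639724649489 F [0.5 0.7 0.2]
586.4,-238.4,63,103 slide [ 0.07 -0.14  1.02] turn [-0.04 -0.03  0.12]
```

```bash
python3 -m inch '{"slide":[[0.05,-0.1,0.4],[0.05,-0.1,0.7],[0.05,-0.1,0.8],[0.05,-0.1,0.9],[0.05,-0.1,0.9]],"turn":[[0,0,0],[0,0,0],[0,0,0],[0,0,0],[0,0,0]],"claw":[200,200,200,200,200]}';python3 go.py   586.4,-238.4,63,103
```

```text
t: 7.95
eef_pos: [587.1, -238.7, 64.8]
tcp_rot: [-180.0, 0.0, 103.1]
contact_force: [0.1, -0.8, 0.5]
gripper_width: 0.282
grip_force: 58.9
t 7.95 pos [ 587.1 -238.7   64.8] rot [-180.      0.    103.11] w 0.282 grip 58.87669608229771 F [ 0.1 -0.8  0.5]
586.4,-238.4,63,103 slide [ 0.04 -0.07  0.18] turn [-0.    0.    0.11]
```

```bash
python3 -m inch '{"slide":[[0.02,-0.05,0.05],[0.02,-0.05,0.1],[0.02,-0.05,0.15],[0.02,-0.05,0.2],[0.02,-0.05,0.2]],"turn":[[0,0,0],[0,0,0],[0,0,0],[0,0,0],[0,0,0]],"claw":[200,200,200,200,200]}'
```

```text
t: 8.57
eef_pos: [586.6, -238.6, 62.8]
tcp_rot: [-180.0, 0.0, 103.1]
contact_force: [0.3, -0.2, -0.1]
gripper_width: 0.286
grip_force: 59.0
```

```bash
python3 -m inch '{"slide":[[0,0,0.05],[0,0,0.1],[0,0,0.15],[0,0,0.15]],"turn":[[0,0,0],[0,0,0],[0,0,0],[0,0,0]],"claw":[200,200,200,200]}'
```

```text
t: 9.07
eef_pos: [586.7, -238.6, 62.7]
tcp_rot: [-180.0, 0.0, 103.1]
contact_force: [-3.9, 1.7, 9.0]
gripper_width: 0.276
grip_force: 59.9
```

Contact at 9 N: the vial is on the plate. Easing off and releasing.

```bash
python3 -m inch '{"slide":[[0,0,-0.08],[0,0,-0.08],[0,0,-0.08],[0,0,-0.08],[0,0,-0.08]],"turn":[[0,0,0],[0,0,0],[0,0,0],[0,0,0],[0,0,0]],"claw":[195,185,175,150,130]}';python3 -m inch '{"slide":[[0,0,0],[0,0,-2],[0,0,-6],[0,0,-10],[0,0,-13]],"turn":[[0,0,0],[0,0,0],[0,0,0],[0,0,0],[0,0,0]],"claw":[120,110,110,110,110]}'; python3 go.py 480,-300,190,103
```

```text
t: 9.7
eef_pos: [586.5, -238.5, 61.7]
tcp_rot: [-180.0, -0.0, 103.1]
contact_force: [-0.7, 1.0, 0.1]
gripper_width: 0.492
grip_force: 0.0
t: 10.32
eef_pos: [587.5, -238.6, 195.9]
tcp_rot: [179.8, 0.1, 103.1]
contact_force: [0.5, 0.4, 0.4]
gripper_width: 0.57
grip_force: 0.0
t 10.325 pos [ 587.5 -238.6  195.9] rot [1.7983e+02 1.3000e-01 1.0313e+02] w 0.57 grip 0.0 F [0.5 0.4 0.4]
480,-300,190,103 slide [ -3.54 -11.87   0.57] turn [0.17 0.13 0.13]
```

```bash
cat >> h.py <<'E'
v=np.load("st.npy")
def S(x,y,z):
    c,s=np.cos(v[2]),np.sin(v[2]);return np.array([v[0]+c*x-s*y,v[1]+s*x+c*y,z]).round(1)
E
python3 -m inch '{"slide":[[-1,-4,0],[-2,-8,0],[-3,-12,0],[-3,-12,0],[-3,-12,0]],"turn":[[0,0,10],[0,0,20],[0,0,30],[0,0,40],[0,0,50]],"claw":[255,255,255,255,255]}'; python3 - <<'E'
from h import *
print(S(-88,-76,74))
im=vision.read_camera("top");x,y=310,165
a=cv2.resize(im[y:y+75,x:x+110],None,fx=6,fy=6,interpolation=cv2.INTER_CUBIC)
q=(proj("top",[S(30,-76,48),S(30,-76,98)])-[x,y]+.5)*6;print(q)
cv2.imwrite("pics/pl.png",a)
E
python3 go.py $(python3 -c "from h import *;print(','.join(map(str,S(-88,-76,150))))"),13.05
```

```text
t: 10.95
eef_pos: [476.5, -295.5, 194.0]
tcp_rot: [179.9, 0.0, 52.7]
contact_force: [0.2, -0.4, -0.5]
gripper_width: -0.003
grip_force: 0.0
[ 471.5 -265.1   74. ]
[[488.30079721 178.0444094 ]
 [498.9108623  168.26602174]]
t 11.0 pos [ 476.8 -295.3  194. ] rot [1.7986e+02 1.0000e-02 5.2480e+01] w -0.001 grip 0.0 F [0.4 0.2 0.8]
471.5,-265.1,150.0,13.05 slide [ 2.07 -2.27  4.4 ] turn [ 0.14 -0.04 39.43]
```

View pics/pl.png

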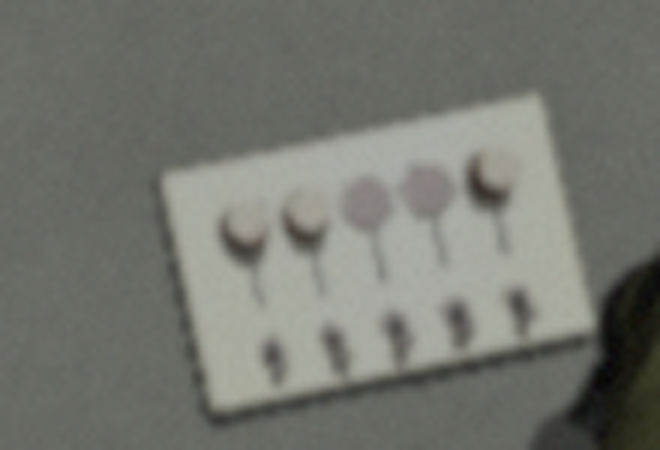

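Vial a stands on place 4, with its cap at crop (497,168); the prediction was (499,168). Toggles 0–4 show at crop (275,358) to (520,312). Going to the front of toggle 4.

```bash
python3 -m inch '{"slide":[[1,-1.2,1],[2.07,-2.27,2],[2.07,-2.27,3],[2.07,-2.27,4],[2.07,-2.27,4.4]],"turn":[[0,0,10],[0,0,20],[0,0,30],[0,0,39.4],[0,0,39.4]],"claw":[255,255,255,255,255]}'; python3 go.py $(python3 -c "from h import *;print(','.join(map(str,S(-88,-76,74))))"),13.05
```

```text
t: 11.62
eef_pos: [471.1, -264.5, 148.6]
tcp_rot: [180.0, -0.0, 14.0]
contact_force: [0.1, -0.1, -0.7]
gripper_width: -0.001
grip_force: 0.0
t 11.625 pos [ 471.1 -264.5  148.6] rot [ 1.7997e+02 -2.0000e-02  1.3960e+01] w -0.001 grip 0.0 F [ 0.1 -0.1 -0.7]
471.5,-265.1,74.0,13.05 slide [0.03 0.06 7.46] turn [ 0.03 -0.02  0.91]
```

```bash
python3 -m inch '{"slide":[[0,0.06,3],[0.03,0.06,6],[0.03,0.06,7.4],[0.03,0.06,7.4]],"turn":[[0,0,0.9],[0,0,0.9],[0,0,0.9],[0,0,0.9]],"claw":[255,255,255,255]}'; python3 go.py $(python3 -c "from h import *;print(','.join(map(str,S(-88,-76,74))))"),13.05
```

```text
t: 12.12
eef_pos: [471.0, -265.1, 73.9]
tcp_rot: [-179.9, 0.0, 12.9]
contact_force: [0.6, 0.3, 0.4]
gripper_width: -0.0
grip_force: 0.0
t 12.125 pos [ 471.  -265.1   73.9] rot [-1.7995e+02  4.0000e-02  1.2930e+01] w -0.0 grip 0.0 F [0.6 0.3 0.4]
471.5,-265.1,74.0,13.05 slide [ 0.05  0.01 -0.01] turn [-0.05  0.04 -0.12]
```

```bash
python3 -m inch '{"slide":[[1,0,0],[2,0,0],[3,0,0],[3.6,0,0],[4,0,0]],"turn":[[0,0,0],[0,0,0],[0,0,0],[0,0,0],[0,0,0]],"claw":[255,255,255,255,255]}'; python3 -m inch '{"slide":[[0,0,0],[0.1,0,0],[0.2,0,0]],"turn":[[0,0,0],[0,0,0],[0,0,0]],"claw":[255,255,255]}'
```

```text
t: 12.75
eef_pos: [510.6, -256.3, 74.0]
tcp_rot: [-180.0, 0.0, 12.8]
contact_force: [-1.0, -0.7, 0.9]
gripper_width: -0.004
grip_force: 0.6
t: 13.12
eef_pos: [511.1, -256.2, 73.8]
tcp_rot: [-180.0, 0.1, 12.8]
contact_force: [-4.0, -1.3, 1.5]
gripper_width: -0.0
grip_force: 2.1
```

```bash
python3 -m inch '{"slide":[[0.1,0,0],[0.2,0,0],[0.2,0,0]],"turn":[[0,0,0],[0,0,0],[0,0,0]],"claw":[255,255,255]}'; python3 -m inch '{"slide":[[-2.2,0,0],[-4.4,0,0],[-4.4,-4,0],[-4.4,-8,0],[-4.4,-11.4,0]],"turn":[[0,0,0],[0,0,0],[0,0,0],[0,0,0],[0,0,0]],"claw":[255,255,255,255,255]}'; python3 go.py $(python3 -c "from h import *;print(','.join(map(str,S(-88,38,74))))"),13.05;  python3 - <<'E'
from h import *
im=vision.read_camera("side");x,y=290,150
cv2.imwrite("pics/tg.png",cv2.resize(im[y:y+90,x:x+130],None,fx=6,fy=6,interpolation=cv2.INTER_CUBIC))
E
```

```text
t: 13.5
eef_pos: [511.3, -256.2, 73.7]
tcp_rot: [-179.9, 0.3, 12.7]
contact_force: [-8.9, -1.3, 4.1]
gripper_width: -0.003
grip_force: 4.3
t: 14.12
eef_pos: [446.6, -152.5, 74.5]
tcp_rot: [180.0, -0.1, 12.8]
contact_force: [0.4, 0.3, -0.0]
gripper_width: 0.002
grip_force: 0.0
t 14.125 pos [ 446.6 -152.5   74.5] rot [ 1.7997e+02 -1.2000e-01  1.2850e+01] w 0.002 grip 0.0 F [ 0.4  0.3 -0. ]
445.7,-154.0,74.0,13.05 slide [-0.12  0.13  0.05] turn [ 0.03 -0.12 -0.2 ]
```

View pics/tg.png

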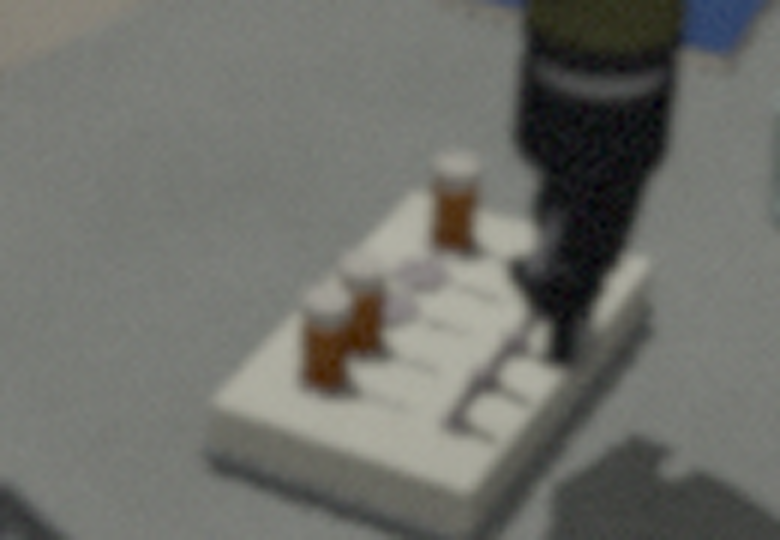

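Vial a is still upright at crop (455,205), and toggle 4 reached its hard stop (9 N with almost no travel). Now toggle 1.

```bash
python3 -m inch '{"slide":[[0,0.1,0],[1.5,0.1,0],[2.5,0.1,0],[3.4,0.1,0],[3.9,0.1,0]],"turn":[[0,0,0],[0,0,0],[0,0,0],[0,0,0],[0,0,0]],"claw":[255,255,255,255,255]}'; python3 -m inch '{"slide":[[0.1,0,0],[0.2,0,0],[0.3,0,0],[0.4,0,0]],"turn":[[0,0,0],[0,0,0],[0,0,0],[0,0,0]],"claw":[255,255,255,255]}'
```

```text
t: 14.8
eef_pos: [484.7, -146.5, 73.7]
tcp_rot: [-180.0, 0.0, 12.8]
contact_force: [-0.9, -0.9, 0.6]
gripper_width: 0.001
grip_force: 0.6
t: 15.3
eef_pos: [485.4, -146.3, 73.5]
tcp_rot: [-180.0, 0.3, 12.8]
contact_force: [-9.3, -2.1, 3.2]
gripper_width: -0.003
grip_force: 4.7
```

Toggle 1 is at its stop. Next, toggle 0.

```bash
python3 -m inch '{"slide":[[-2.2,0,0],[-4.4,0,0],[-4.4,-2,0],[-4.4,-3.8,0],[-4.4,-3.8,0]],"turn":[[0,0,0],[0,0,0],[0,0,0],[0,0,0],[0,0,0]],"claw":[255,255,255,255,255]}'; python3 go.py $(python3 -c "from h import *;print(','.join(map(str,S(-88,76,74))))"),13.05;python3 -m inch '{"slide":[[1,0,0],[2,0,0],[2.8,0,0],[3.4,0,0],[3.9,0,0]],"turn":[[0,0,0],[0,0,0],[0,0,0],[0,0,0],[0,0,0]],"claw":[255,255,255,255,255]}'; python3 -m inch '{"slide":[[0.1,0,0],[0.2,0,0],[0.3,0,0],[0.4,0,0]],"turn":[[0,0,0],[0,0,0],[0,0,0],[0,0,0]],"claw":[255,255,255,255]}'
```

```text
t: 15.92
eef_pos: [437.5, -116.0, 74.4]
tcp_rot: [180.0, -0.1, 13.1]
contact_force: [-0.3, -0.4, 0.1]
gripper_width: 0.001
grip_force: 0.0
t 15.925 pos [ 437.5 -116.    74.4] rot [ 1.7998e+02 -6.0000e-02  1.3050e+01] w 0.001 grip 0.0 F [-0.3 -0.4  0.1]
437.1,-117.0,74.0,13.05 slide [-0.06  0.09  0.04] turn [ 0.02 -0.06  0.  ]
t: 16.55
eef_pos: [474.9, -109.6, 73.8]
tcp_rot: [-180.0, 0.0, 12.8]
contact_force: [-1.3, 0.3, -1.0]
gripper_width: 0.001
grip_force: 0.6
t: 17.05
eef_pos: [476.6, -109.2, 73.6]
tcp_rot: [-180.0, 0.3, 12.8]
contact_force: [-7.8, -1.7, 3.3]
gripper_width: -0.0
grip_force: 4.0
```

Back off, rise and check.

```bash
python3 -m inch '{"slide":[[-2.2,0,0],[-4.4,0,0],[-4.4,0,-5],[-4.4,-3,-10],[-4.4,-6,-14]],"turn":[[0,0,0],[0,0,0],[0,0,0],[0,0,0],[0,0,0]],"claw":[255,255,255,255,255]}'; python3 -m inch '{"slide":[[0,-6,-1],[0,-12,-2],[0,-18,-2],[0,-18,-2],[0,-18,-2]],"turn":[[0,0,0],[0,0,0],[0,0,0],[0,0,0],[0,0,0]],"claw":[255,255,255,255,255]}'; python3 - <<'E'
from h import *
o=[]
for c,x,y in(("top",320,172),("side",295,165)):
    o.append(cv2.resize(vision.read_camera(c)[y:y+75,x:x+100],None,fx=4,fy=6,interpolation=cv2.INTER_CUBIC) if 0 else cv2.resize(vision.read_camera(c)[y:y+75,x:x+100],None,fx=4,fy=4,interpolation=cv2.INTER_CUBIC))
cv2.imwrite("pics/fin.png",np.hstack(o))
E
python3 go.py
```

```text
t: 17.68
eef_pos: [423.6, -59.3, 216.7]
tcp_rot: [179.9, -0.2, 12.8]
contact_force: [0.8, -1.2, -0.4]
gripper_width: -0.001
grip_force: 0.0
t: 18.3
eef_pos: [383.1, 115.3, 234.4]
tcp_rot: [179.9, -0.1, 12.8]
contact_force: [0.5, 0.2, 0.4]
gripper_width: -0.002
grip_force: 0.0
t 18.4 pos [383.1 114.4 234.1] rot [-1.80e+02 -2.00e-02  1.27e+01] w -0.002 grip 0.0 F [ 0.1 -0.4 -0. ]
```

View pics/fin.png

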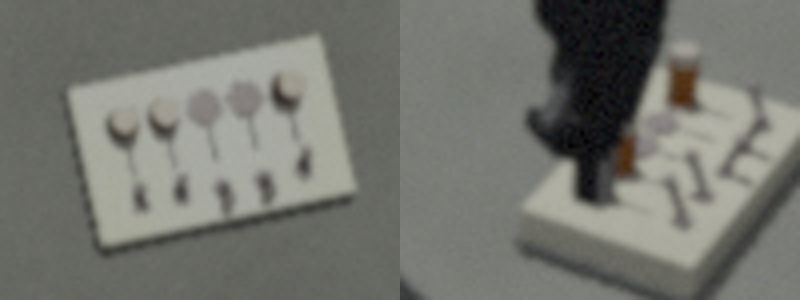

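The final picture shows toggles 0, 1 and 4 leaning towards their plates (crop (138,195), (180,188), (305,162)). Toggles 2 and 3 are still leaning away, and all three vials are upright. The arm is clear, so I'm handing in.

```bash
python3 -c "
from bench import ticket
print(ticket.job_done())"
```

```text
the job is handed in; nothing more can be done
None
```

I set the tub's vial upright on place 4, switched on toggles 0, 1 and 4, left 2 and 3 off, and handed the job in at about 18 s; the hand-in gave no pass/fail result.

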